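# Charge the air duster at the filling station

### The arm

A 6-joint arm with a two-finger parallel gripper is mounted at the origin on the work surface. World frame = base frame: x ahead of the robot, y to its left, z up, the work surface at z = 0. Lengths are in mm, angles in rad, forces in N, time in s.
With the tool pointing down it reaches from about 250 to 775 mm from the base axis. Payload 8.9 kg.
Tool frame: the origin (TCP) lies midway between the tips of the shut fingers; the grasp point (between the pads) lies 19 mm behind it; x points along the fingers, z is the direction in which the jaws open and shut, and the axes are right-handed (so a half turn about x gives the same grasp; the last joint's range is limited). The gripper opens to 85 mm and grips with 20 to 120 N. Pads are 22 mm wide; open, the fingers measure 114 mm over their backs; the gripper's body (76 mm by 85 mm) begins 54 mm behind the grasp point. The pads swing forward as they close: fully open they stand 13 mm farther back than shut.
Start: joints at [-1.486, 0.291, -0.153, 1.127, 0, 1.431], TCP at [116.518, -511.905, 231.305] pointing down, gripper open.
Joint ranges: [-2.52, 2.52], [-0.91, 1.74], [-1.3, 1.37], [-1.96, 2.02], [-1.52, 1.47], [-3.14, 3.14]. Speed limits (rad/s): [2.22, 2.22, 2.79, 3.14, 3.14, 3.14].

### API

Orientations are given as a 3x3 rotation matrix whose columns are the frame's x, y, z axes.
In Python, from plant import r, optics gives the robot as it stands. The module is installed in compiled form; this text tells all that it offers.
- The arm moves only by the tool move_arm, never from a script. Its argument "targets" is a list of rows, each a list of 2 entries, a list of its own where there are three numbers: the shift along the tool's x, y, z in cm, then the turn about the tool's x in degrees. A call has exactly 5 rows; each row shifts and turns the pose as measured when the row begins, along the tool's axes as they then stand; what a row does not reach is not made up. A row lasts 1/10 s, in which the tool goes at most 50 mm and 8.59 degrees, less where a joint would pass 70% of its speed; a pose out of reach is approached as far as the arm can. A call with a gripper value outside its range is refused whole. "hand" is the closure, from -1 (fully open) to 1 (shut), set as the call begins (left out, the last holds). The fingers move at their own pace and stop on an object; "grip_force" is the grip in N (left out, the last holds). Time passes only in rows, so rows that do not move let the fingers close, or fill a call up. It gives the time, the measured TCP pose, the force and the opening at its end, in the units of the state.
- r.state(): the state, without advancing time (a new reading comes with each control period).
- optics.read_camera(name): name is "scene" or "top" or "wrist"; returns the picture (384x512x3 uint8, red, green, blue); there is no depth.
- optics.get_calibration(name): a dict with "intrinsics" (3x3 intrinsics, pixels), "k1" (the pictures are not rectified: a ray, as slopes to the right and down, at radius r is drawn at 1 + k1 r^2 times it, then the intrinsics apply), "extrinsics" (4x4, takes a point from camera to world coordinates); the wrist camera has in their place "tool_from_camera" (4x4, takes a point from camera to tool coordinates, whose origin is the TCP and whose axes are the tool frame's). Camera axes: x right, y up, looking along -z (the intrinsics and any distortion apply to the point x, -y, -z); pixel columns grow to the right and rows downward; lengths in mm; the calibration is good to about 2 mm. A picture is of the moment at which its call begins: read the wrist's pose just before it. get_calibration takes no time and is no camera call.
- r.finish_job(): hands the job in, once; it reports no verdict.
Trained networks look in the newest picture that a camera, given by its name, has taken for a name from the list of things; names that differ only in an ending like _2 or _b are one class to them, and where a whole thing is asked for, a point or a joint stands for the part that bears it (a point fixed in the world has none). Each returns a list of dicts, best first, with "p" (0 to 1); they miss things now and then, are a little off and sometimes report something else, mostly with a low value. They report only what shows in the picture. A call takes as long as a camera call.
- optics.look_for(camera, query): "box" ([left, top, right, bottom] in pixels, round what is visible of it).
- optics.masks_of(camera, query): "pixels" (384x512 bool, what is visible of it) and "box" ([left, top, right, bottom] in pixels, round what is visible of it).
The state is a dict: "clock": time; "qpos": joint angles; "qd": joint speeds; "effort": joint torques, N m; "tool_pos": TCP position; "tool_rot": TCP orientation; "ft_force": force on the tool from outside, world axes, zero at the start; "wrist_torque": the same for the moment, N m; "grip_width": finger opening in mm.
Only numpy, scipy, OpenCV 4.12 (cv2) and the standard library are available. Lean on these libraries where they do the work, as an engineer would, in place of code of your own. Each camera call takes 0.05 s, during which the arm holds its last target. There are 200 camera calls.

### The job

The air duster for the model bench needs charging. First plug the relay fully into the rectangular socket of the filling station and let go of it; then take the aluminium canister, press its coupler squarely onto the station's tilted brass nipple until it snaps past the rollers and is fully down, and keep it pressed there against the nipple's spring: the job finishes with the gripper still holding the canister down. Leave the other things on the table where they are.

Things in the scene. Friction and masses are not known exactly. Their poses are not given: they have to be found in the camera images.
- station: Grey filling station fixed to the table, 110 (x) by 200 (y) by 26 mm high; origin at the centre of its underside, z up. At its +y end a black socket block, 70 x 70 mm, top at 30 mm. At its -y end a tilted block, 54 x 66 mm, with the brass nipple, which leans 0.42 rad from vertical towards the station's -x. A round gauge 32 mm wide stands behind the nipple, top at 47 mm.
- socket_mouth (a point): Centre of the relay socket's mouth, at (0, 60, 30) mm in the station's frame; axes as the station's. The hole is rectangular, 28.5 mm along x by 20.5 mm along y, 14 mm deep, with a 1.5 mm chamfer.
- nipple_foot (a point): Point on the nipple's axis in the tilted face of its block, at (0, -50, 60) mm in the station's frame. Its z axis is the nipple's axis, up and outwards (tilted 0.42 rad about the station's y, leaning to the station's -x); its y is the station's y. A fully seated canister sits on this face with its origin here and its z axis along this one.
- nipple_tip (a point): Tip of the brass nipple, 24 mm above nipple_foot along the axis at rest; 15 mm diameter, tapered over the last 5.5 mm to 8 mm. Beside the nipple two steel spring rollers (8 mm diameter, along the foot's x, centres 20 mm either side in y, 9 mm above the foot's face) give way outwards as the coupler's rim passes and snap in behind it.
- nipple (a joint): How far the nipple is pressed in along its axis, 0 (free) to 0.010 m; spring 5 N plus 1 N per mm. The bore's end meets the tip with the canister's origin 8 mm above nipple_foot; the rim passes the rollers at about 5 mm (10 to 15 N push in all); the canister stops on the block's face with the nipple pressed about 8 mm. About 13 to 20 N of push keeps it fully down.
- canister: Aluminium canister, about 0.2 kg, upright on its coupler; origin at the centre of its underside, z along its axis to the top. Round body 40 mm diameter from 24 to 98 mm up, shoulder to 106, black nozzle 12 mm wide to 114. Coupler: rim 38 mm diameter at 4 mm up, neck 29 mm from 8 to 18 mm up, and in the underside a bore, 18 mm diameter, 16 mm deep, that fits over the nipple. Any turn will do.
- relay: Plug-in relay, about 60 g, standing on its plug; origin at the centre of its underside, z up. Grey housing 34 (x) by 28 (y) mm from 12 to 50 mm up (white label on top), under it the rectangular plug, 26 (x) by 18 (y) by 12 mm. Seated, the housing rests on the socket block's top, its origin 12 mm below socket_mouth; half a turn about z fits too.
- glue: Bystander: white glue bottle, 48 mm diameter, 130 mm high; origin at the centre of its underside. Leave it alone.
- tape: Bystander: yellow tape roll lying flat, 68 mm diameter, 24 mm high; origin at the centre of its underside. Leave it alone.
- eraser: Bystander: white eraser, 45 x 22 x 13 mm; origin at the centre of its underside. Leave it alone.
- mug: Bystander: white mug, 72 mm diameter plus handle, 85 mm high; origin at the centre of its underside. Leave it alone.
- carton: Bystander: cardboard carton, 80 x 120 x 50 mm; origin at the centre of its underside. Leave it alone.
- driver: Bystander: screwdriver, 170 mm long, lying; origin at the middle of its length. Leave it alone.
- tin: Bystander: steel tin, 60 mm diameter, 55 mm high; origin at the centre of its underside. Leave it alone.

How it is judged:
By the outcome, as a careful person would: the job done as asked, in the order asked, and still so for the second after the job is handed in, while the arm keeps its last pose, push and grip.
It also fails if it takes over 51 s, if anything falls off the work surface, if the arm or the gripper's body presses on something with over 40 N, if the wrist force passes 120 N, or if a joint passes its speed limit or range.

## Working session

There is one attempt and no reset: what is moved stays moved. The work goes in short steps, Python scripts to look and compute and a tool call to move; the robot and the scene stay as the last step left them, time stands still between calls to the robot, and variables do not carry over. Pictures are saved under pics/ and viewed, about 8 in all and at most 12, crops included, and the job is handed in when it is done.

Besides the shell and the picture viewer there is one more tool, called after "Call:" in YAML: its name, and indented under it one key for each argument. move_arm: Moves the arm, as the interface text tells. Its arguments: {"type":"object","properties":{"targets":{"type":"array","items":{"type":"array"}},"hand":{"type":"number"},"grip_force":{"type":"number"}},"required":["targets"]}

```bash
mkdir -p pics; cat > h.py <<'E'
import numpy as np, cv2
from plant import r, optics
def proj(c,P,T=None):
    k=optics.get_calibration(c); E=np.array(k["extrinsics"]) if T is None else T
    p=(np.atleast_2d(P)-E[:3,3])@E[:3,:3]
    s=np.stack([p[:,0]/-p[:,2],-p[:,1]/-p[:,2]],1)
    s=s*(1+k["k1"]*(s**2).sum(1,keepdims=True)); K=np.array(k["intrinsics"])
    return s@K[:2,:2].T+K[:2,2]
def ray(c,uv,T=None):
    k=optics.get_calibration(c); E=np.array(k["extrinsics"]) if T is None else T
    K=np.array(k["intrinsics"]); d=np.linalg.solve(K[:2,:2],np.array(uv,float)-K[:2,2]); s=d.copy()
    for _ in range(20): s=d/(1+k["k1"]*(s@s))
    v=E[:3,:3]@np.array([s[0],-s[1],-1]); return E[:3,3],v
def onz(c,uv,z,T=None):
    o,v=ray(c,uv,T); return o+v*(z-o[2])/v[2]
def wristT():
    s=r.state(); T=np.eye(4); T[:3,:3]=s["tool_rot"]; T[:3,3]=s["tool_pos"]
    return T@np.array(optics.get_calibration("wrist")["tool_from_camera"])
def save(n,im,box=None,f=1):
    if box: im=im[box[1]:box[3],box[0]:box[2]]
    cv2.imwrite("pics/"+n,cv2.resize(im[:,:,::-1],None,fx=f,fy=f))
E
python3 - <<'E'
from h import *
np.set_printoptions(precision=3,suppress=True)
s=r.state();print({k:np.array(v) for k,v in s.items()})
a=optics.read_camera("top");b=optics.read_camera("scene")
save("a.png",a,f=1.5);save("b.png",b,f=1.5)
for c in("top","scene"):
  print(c,optics.get_calibration(c))
  for q in("station","canister","relay","nipple_tip","tin","glue"):
    print(q,[(round(d["p"],2),np.round(d["box"])) for d in optics.look_for(c,q)[:2]])
print(optics.get_calibration("wrist"))
E
```

```text
{'clock': array(0.), 'qpos': array([-1.486,  0.291, -0.154,  1.127, -0.   ,  1.431]), 'qd': array([ 0.001, -0.001,  0.   ,  0.   , -0.001,  0.001]), 'effort': array([  0.001, -53.714,  33.138,   0.015,  -0.   ,   0.   ]), 'tool_pos': array([ 116.487, -511.464,  230.732]), 'tool_rot': array([[-0.   ,  0.975,  0.222],
       [ 0.001,  0.222, -0.975],
       [-1.   ,  0.   , -0.001]]), 'ft_force': array([-0.968, -0.054,  0.369]), 'wrist_torque': array([-0.019,  0.064, -0.042]), 'grip_width': array(85.676)}
top {'intrinsics': array([[446.162,   0.   , 250.174],
       [  0.   , 446.162, 193.784],
       [  0.   ,   0.   ,   1.   ]]), 'k1': -0.005511168727017995, 'extrinsics': array([[   0.014,    0.981,   -0.194,  283.601],
       [  -1.   ,    0.011,   -0.016,   73.466],
       [  -0.013,    0.194,    0.981, 1400.962],
       [   0.   ,    0.   ,    0.   ,    1.   ]])}
station []
canister [(0.57, array([356., 196., 377., 214.]))]
relay [(0.6, array([172., 213., 186., 226.]))]
nipple_tip [(0.69, array([234., 159., 301., 202.]))]
tin [(0.75, array([333., 122., 354., 144.]))]
glue [(0.68, 
[... 451 characters left out ...]
), (0.22, array([306., 256., 365., 305.]))]
canister [(0.95, array([170., 137., 184., 169.]))]
relay [(0.62, array([343., 202., 362., 223.])), (0.52, array([306., 254., 362., 304.]))]
nipple_tip [(0.39, array([223., 184., 231., 190.]))]
tin [(0.69, array([125., 193., 151., 220.]))]
glue [(0.58, array([252., 234., 279., 284.]))]
{'intrinsics': array([[274.494,   0.   , 254.884],
       [  0.   , 274.494, 195.746],
       [  0.   ,   0.   ,   1.   ]]), 'k1': -0.04942714461026064, 'tool_from_camera': array([[  -0.   ,    0.271,   -0.963, -141.866],
       [   0.001,    0.963,    0.271,   67.582],
       [   1.   ,   -0.001,   -0.   ,   -0.088],
       [   0.   ,    0.   ,    0.   ,    1.   ]])}
```

View pics/a.png

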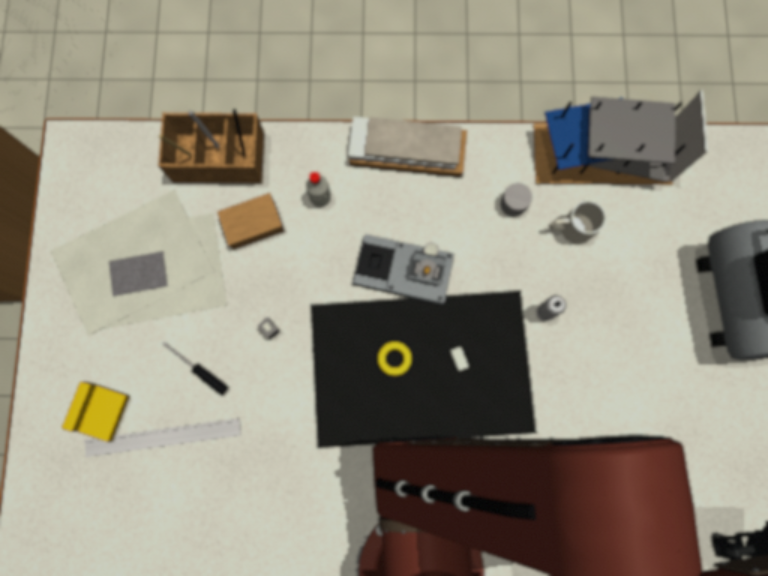

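View pics/b.png

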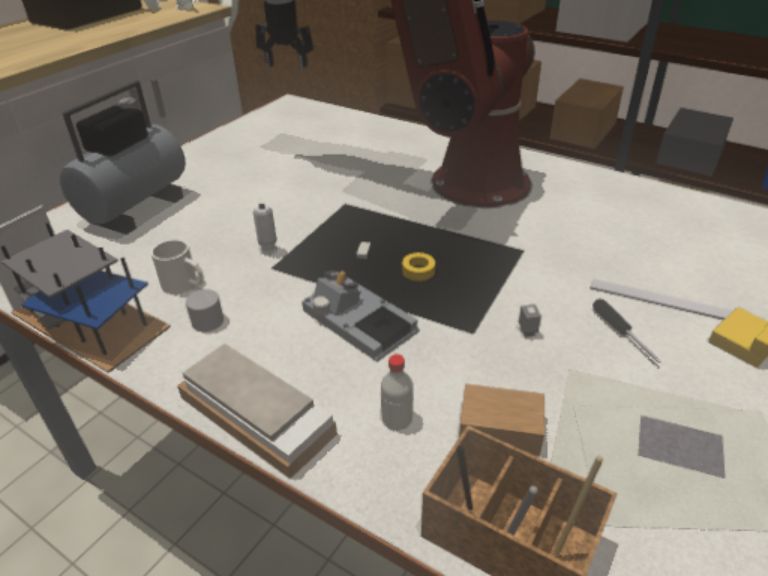

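The top view shows the station at about (267,180) px with its socket on the left (+y). The relay is at (179,219), turned about 45°, and the canister is at (366,205). The scene view agrees.

```bash
python3 - <<'E'
from h import *
np.set_printoptions(precision=1,suppress=True)
optics.read_camera("top")
print("relay top z50",onz("top",[179,217.5],50))
print("canister top", onz("top",[371,201],110), onz("top",[363,211],0))
for q in("nipple_tip","relay","canister","socket_mouth"):
  for d in optics.masks_of("top",q)[:1]:
    m=d["pixels"].astype(np.uint8); c,_=cv2.findContours(m,0,1); c=max(c,key=cv2.contourArea)
    rr=cv2.minAreaRect(c); print(q,d["p"],d["box"],rr)
    z={"relay":25,"canister":55}.get(q,20)
    print(np.array([onz("top",p,z) for p in list(cv2.boxPoints(rr))+[rr[0]]]))
E
```

```text
relay top z50 [474.1 311.7  50. ]
canister top [ 521.2 -260.6  110. ] [ 508.9 -262.5    0. ]
relay 0.55 [171.9, 212.3, 186.0, 223.1] ((178.25, 218.25001525878906), (12.020814895629883, 8.485280990600586), 45.0)
[[478.9 341.2  25. ]
 [498.1 323.3  25. ]
 [471.6 295.5  25. ]
 [452.6 313.4  25. ]
 [475.2 318.4  25. ]]
canister 0.59 [358.9, 197.6, 374.0, 215.7] ((367.5000305175781, 205.0000457763672), (13.435027122497559, 19.091880798339844), 45.0)
[[ 512.2 -228.5   55. ]
 [ 554.6 -271.1   55. ]
 [ 525.4 -298.9   55. ]
 [ 483.3 -256.3   55. ]
 [ 518.8 -263.7   55. ]]
socket_mouth 0.79 [235.0, 156.0, 302.8, 201.5] ((268.7033386230469, 177.20530700683594), (63.162010192871094, 40.600982666015625), 12.804265022277832)
[[568.1 148.5  20. ]
 [698.5 122.3  20. ]
 [654.  -75.2  20. ]
 [525.4 -45.8  20. ]
 [610.9  37.2  20. ]]
```

```bash
cat >> h.py <<'E'
def plan(pos,yaw=None,vmax=48,smax=8.2):
    """rows (cm in tool axes, deg) to TCP pos; yaw = azimuth of tool y, deg; tool axis kept"""
    s=r.state(); R=np.array(s["tool_rot"]).reshape(3,3); p=np.array(s["tool_pos"]); d=np.array(pos,float)-p
    y0=np.degrees(np.arctan2(R[1,1],R[0,1])); t=0 if yaw is None else -((yaw-y0+180)%360-180)
    n=max(int(np.ceil(max(np.linalg.norm(d)/vmax,abs(t)/smax))),1); n=-(-n//5)*5; rows=[]
    from scipy.spatial.transform import Rotation as Ro
    for i in range(n):
        v=R.T@d/n/10; rows.append([[round(float(a),2) for a in v],round(t/n,1)])
        R=R@Ro.from_rotvec([np.radians(t/n),0,0]).as_matrix()
    print("yaw0",round(y0,1))
    for i in range(0,n,5): print(rows[i:i+5])
E
python3 -c "
from h import *
plan([530,20,240],120)"
```

```text
yaw0 12.8
[[[-0.06, 3.47, -2.85], np.float64(-7.1)], [[-0.06, 3.8, -2.39], np.float64(-7.1)], [[-0.06, 4.07, -1.9], np.float64(-7.1)], [[-0.06, 4.27, -1.38], np.float64(-7.1)], [[-0.06, 4.41, -0.84], np.float64(-7.1)]]
[[[-0.06, 4.48, -0.28], np.float64(-7.1)], [[-0.06, 4.48, 0.28], np.float64(-7.1)], [[-0.06, 4.41, 0.83], np.float64(-7.1)], [[-0.06, 4.28, 1.38], np.float64(-7.1)], [[-0.06, 4.07, 1.9], np.float64(-7.1)]]
[[[-0.06, 3.8, 2.39], np.float64(-7.1)], [[-0.06, 3.48, 2.84], np.float64(-7.1)], [[-0.06, 3.1, 3.25], np.float64(-7.1)], [[-0.06, 2.67, 3.61], np.float64(-7.1)], [[-0.06, 2.2, 3.92], np.float64(-7.1)]]
```

Call:
move_arm:
  targets:
    - [[-0.1, 3.5, -2.9], -7.1]
    - [[-0.1, 3.8, -2.4], -7.1]
    - [[-0.1, 4.1, -1.9], -7.1]
    - [[0, 4.3, -1.4], -7.1]
    - [[0, 4.4, -0.8], -7.1]
  hand: -1

```text
clock: 1.45
tool_pos: [255.4, -332.2, 233.4]
tool_rot: [[0.0, 0.655, 0.755], [-0.003, 0.755, -0.655], [-1.0, -0.002, 0.002]]
ft_force: [1.5, -0.1, -0.3]
grip_width: 85.2
```

Call:
move_arm:
  targets:
    - [[-0.1, 4.5, -0.3], -7.1]
    - [[-0.1, 4.5, 0.3], -7.1]
    - [[-0.1, 4.4, 0.8], -7.1]
    - [[0, 4.3, 1.4], -7.1]
    - [[0, 4.1, 1.9], -7.1]

```text
clock: 1.95
tool_pos: [394.7, -144.1, 237.4]
tool_rot: [[0.004, 0.07, 0.998], [-0.005, 0.998, -0.07], [-1.0, -0.005, 0.004]]
ft_force: [0.7, -0.4, 0.2]
grip_width: 85.4
```

Call:
move_arm:
  targets:
    - [[-0.1, 3.8, 2.4], -7.1]
    - [[-0.1, 3.5, 2.8], -7.1]
    - [[-0.1, 3.1, 3.3], -7.1]
    - [[0, 2.7, 3.6], -7.1]
    - [[0, 2.2, 3.9], -7.1]

```text
clock: 2.45
tool_pos: [530.0, 48.4, 241.1]
tool_rot: [[0.007, -0.545, 0.838], [-0.007, 0.838, 0.546], [-1.0, -0.01, 0.002]]
ft_force: [0.6, -1.1, -0.1]
grip_width: 85.4
```

```bash
python3 - <<'E'
from h import *
s=r.state();T=wristT();a=optics.read_camera("wrist");np.savez("w1",a=a,T=T);save("w1.png",a,f=1.5)
print(s["clock"],s["tool_pos"],s["tool_rot"],s["qpos"])
# expected features with rough station pose
c=np.array([605,38]);X=np.array([.977,-.215]);Y=np.array([.215,.977])
for n,p in dict(c1=(-55,-100,26),c2=(55,-100,26),c3=(55,100,26),c4=(-55,100,26),sock=(0,60,30),foot=(0,-50,60),tip=(-24*.408,-50,60+24*.913)).items():
  w=[*(c+p[0]*X+p[1]*Y),p[2]]; print(n,np.round(w),proj("wrist",w,T).round()[0])
plan([466,318,220])
E
```

```text
2.45 [529.96902311  48.42014112 241.12070677] [[ 0.00714639 -0.5454866   0.83808908]
 [-0.0068493   0.83806412  0.54552876]
 [-0.99995101 -0.00963889  0.00225293]] [-0.04228646  0.2934612  -0.12345312  1.14645222 -0.00654112  0.95147488]
c1 [530. -48.  26.] [217. 228.]
c2 [637. -72.  26.] [271. 277.]
c3 [680. 124.  26.] [379. 185.]
c4 [573. 148.  26.] [326. 125.]
sock [618.  97.  30.] [331. 178.]
foot [594. -11.  60.] [272. 241.]
tip [585.  -9.  82.] [267. 244.]
yaw0 123.7
[[[0.19, 2.58, 0.91], 0.0], [[0.19, 2.58, 0.91], 0.0], [[0.19, 2.58, 0.91], 0.0], [[0.19, 2.58, 0.91], 0.0], [[0.19, 2.58, 0.91], 0.0]]
[[[0.19, 2.58, 0.91], 0.0], [[0.19, 2.58, 0.91], 0.0], [[0.19, 2.58, 0.91], 0.0], [[0.19, 2.58, 0.91], 0.0], [[0.19, 2.58, 0.91], 0.0]]
```

View pics/w1.png

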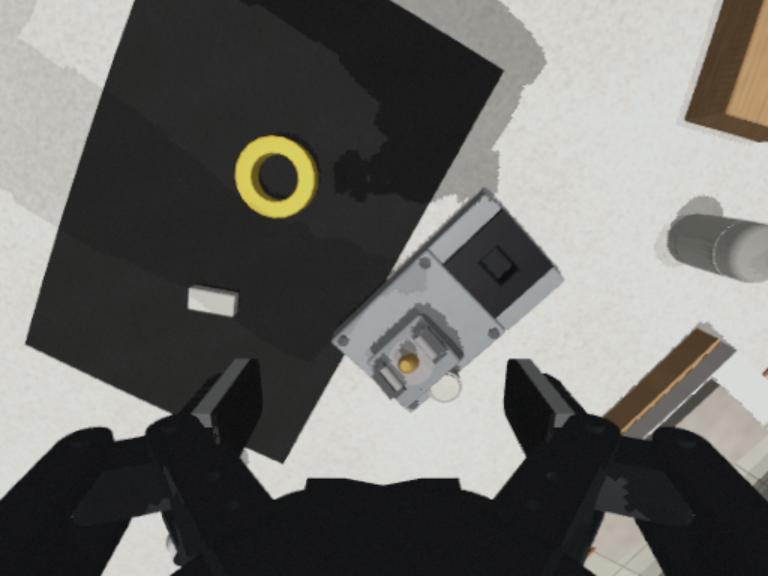

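The wrist view shows the socket at (332,176) px and the nipple tip at (272,242). Both are within about 5 px of my rough station pose, centre (605,38) and yaw -12.4°. Next is the relay.

Call:
move_arm:
  targets:
    - [[0.6, 2.6, 0.9], 0]
    - [[0.8, 2.6, 0.9], 0]
    - [[0.9, 2.6, 0.9], 0]
    - [[0.9, 2.6, 0.9], 0]
    - [[0.9, 2.6, 0.9], 0]

```text
clock: 3.0
tool_pos: [500.6, 191.4, 197.8]
tool_rot: [[0.013, -0.556, 0.831], [-0.004, 0.831, 0.556], [-1.0, -0.01, 0.008]]
ft_force: [0.4, 0.5, -0.3]
grip_width: 85.2
```

Call:
move_arm:
  targets:
    - [[0.9, 2.6, 0.9], 0]
    - [[0.9, 2.6, 0.9], 0]
    - [[0.9, 2.6, 0.9], 0]
    - [[0.9, 2.6, 0.9], 0]
    - [[0.5, 2.4, 0.8], 0]

```text
clock: 3.5
tool_pos: [464.4, 327.4, 153.7]
tool_rot: [[0.013, -0.555, 0.832], [-0.004, 0.832, 0.555], [-1.0, -0.01, 0.008]]
ft_force: [-0.5, -0.1, 0.3]
grip_width: 85.7
```

```bash
python3 - <<'E'
from h import *
s=r.state();T=wristT();a=optics.read_camera("wrist");np.savez("w2",a=a,T=T);save("w2.png",a,f=1.5)
print(s["clock"],s["tool_pos"],s["tool_rot"])
for d in optics.masks_of("wrist","relay")[:2]:
    m=d["pixels"].astype(np.uint8); c,_=cv2.findContours(m,0,1); c=max(c,key=cv2.contourArea)
    print(d["p"],d["box"],cv2.minAreaRect(c))
E
```

```text
3.5 [464.41442445 327.37097023 153.71696428] [[ 0.01257847 -0.55537716  0.83150345]
 [-0.0041796   0.83153277  0.55545997]
 [-0.99991215 -0.01046219  0.00813816]]
0.56 [236.4, 184.1, 272.1, 222.8] ((255.35385131835938, 203.33078002929688), (38.20269775390625, 36.3421745300293), 82.87498474121094)
```

View pics/w2.png

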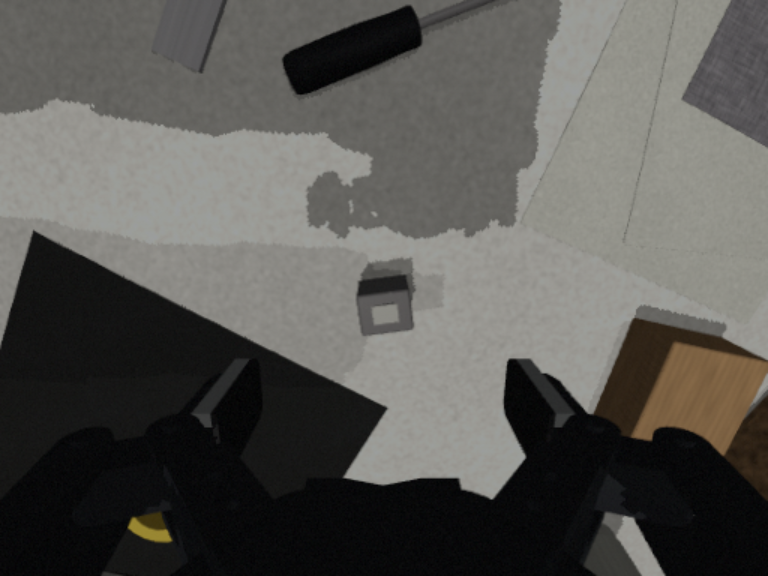

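Relay top face: corners at about (359,296), (411,289), (414,329) and (363,335) in the 1.5x picture. It is nearly square to the jaws.

```bash
python3 - <<'E'
from h import *
T=np.load("w2.npz")["T"]
q=np.array([[359,296],[411,289],[414,329],[363,335]])/1.5
P=np.array([onz("wrist",x,50,T) for x in q]);print(P.round(1),P.mean(0))
print([np.linalg.norm(P[i]-P[(i+1)%4]).round(1) for i in range(4)])
e=(P[1]-P[0]+P[2]-P[3]);az=np.degrees(np.arctan2(e[1],e[0]));print("long az",az,"tool y yaw",az+90)
plan([*P.mean(0)[:2],14],az+90)
plan([*P.mean(0)[:2],80],az+90)
E
```

```text
[[453.8 317.1  50. ]
 [478.1 338.7  50. ]
 [494.9 318.1  50. ]
 [470.1 296.7  50. ]] [474.23310794 317.63431206  50.        ]
[np.float64(32.5), np.float64(26.6), np.float64(32.8), np.float64(26.1)]
long az 41.22581023590713 tool y yaw 131.22581023590715
yaw0 123.9
[[[2.79, -0.27, 0.03], np.float64(-1.5)], [[2.79, -0.27, 0.02], np.float64(-1.5)], [[2.79, -0.27, 0.02], np.float64(-1.5)], [[2.79, -0.27, 0.01], np.float64(-1.5)], [[2.79, -0.27, 0.0], np.float64(-1.5)]]
yaw0 123.9
[[[1.47, -0.28, 0.04], np.float64(-1.5)], [[1.47, -0.28, 0.03], np.float64(-1.5)], [[1.47, -0.29, 0.03], np.float64(-1.5)], [[1.47, -0.29, 0.02], np.float64(-1.5)], [[1.47, -0.29, 0.01], np.float64(-1.5)]]
```

Call:
move_arm:
  targets:
    - [[2.7, -0.3, 0.0], -1.5]
    - [[2.7, -0.3, 0.0], -1.5]
    - [[2.7, -0.3, 0], -1.5]
    - [[2.7, -0.3, 0], -1.5]
    - [[2.6, -0.3, 0], -1.5]
  hand: -1

```text
clock: 4.1
tool_pos: [479.2, 316.3, 20.4]
tool_rot: [[0.021, -0.666, 0.746], [-0.0, 0.746, 0.666], [-1.0, -0.014, 0.016]]
ft_force: [0.2, -0.4, 0.1]
grip_width: 85.2
```

```bash
python3 - <<'E'
from h import *
s=r.state();print(s["clock"],s["tool_pos"],s["tool_rot"])
plan([474.2,317.6,18],131.2)
E
```

```text
4.1 [479.2138656  316.32777073  20.37531793] [[ 2.11135507e-02 -6.65537743e-01  7.46065500e-01]
 [-1.72927142e-04  7.46229405e-01  6.65688850e-01]
 [-9.99777069e-01 -1.41840703e-02  1.56404628e-02]]
yaw0 131.7
[[[0.05, 0.09, -0.06], np.float64(0.1)], [[0.05, 0.09, -0.06], np.float64(0.1)], [[0.05, 0.09, -0.06], np.float64(0.1)], [[0.05, 0.09, -0.06], np.float64(0.1)], [[0.05, 0.09, -0.06], np.float64(0.1)]]
```

Call:
move_arm:
  targets:
    - [[0.2, 0.4, -0.3], 0]
    - [[0, 0, 0], 0]
    - [[0, 0, 0], 0]
    - [[0, 0, 0], 0]
    - [[0, 0, 0], 0]
  hand: 1
  grip_force: 40

```text
clock: 4.6
tool_pos: [474.3, 315.7, 19.4]
tool_rot: [[0.02, -0.663, 0.748], [-0.001, 0.748, 0.663], [-1.0, -0.014, 0.014]]
ft_force: [0.5, 0.3, -1.2]
grip_width: 33.3
```

Call:
move_arm:
  targets:
    - [[0, 0, 0], 0]
    - [[0, 0, 0], 0]
    - [[-2, 0, 0], 0]
    - [[-4, 0, 0], 0]
    - [[-4, 0, 0], 0]

```text
clock: 5.1
tool_pos: [469.2, 314.5, 118.6]
tool_rot: [[0.013, -0.663, 0.748], [-0.005, 0.748, 0.663], [-1.0, -0.012, 0.007]]
ft_force: [1.7, 0.9, -1.0]
grip_width: 33.4
```

```bash
python3 - <<'E'
from h import *
s=r.state();print(s["clock"],s["tool_pos"],s["tool_rot"])
# socket (618,97); station x azimuth -12.4; relay x along tool z (az = yaw-90)
plan([600,110,120],77.6+0)
E
```

```text
5.1 [469.20586458 314.4889698  118.5510319 ] [[ 0.01322913 -0.66306771  0.74844252]
 [-0.00469836  0.74845853  0.66316495]
 [-0.99990145 -0.01228955  0.00678612]]
yaw0 131.5
[[[0.01, -2.4, -0.38], np.float64(5.4)], [[0.01, -2.42, -0.15], np.float64(5.4)], [[0.01, -2.43, 0.08], np.float64(5.4)], [[0.01, -2.41, 0.31], np.float64(5.4)], [[0.01, -2.37, 0.53], np.float64(5.4)]]
[[[0.01, -2.31, 0.75], np.float64(5.4)], [[0.01, -2.23, 0.97], np.float64(5.4)], [[0.01, -2.13, 1.17], np.float64(5.4)], [[0.01, -2.01, 1.36], np.float64(5.4)], [[0.01, -1.87, 1.55], np.float64(5.4)]]
```

```bash
python3 - <<'E'
from h import *
plan([600,45,140],77.6)
E
```

```text
yaw0 131.5
[[[-0.18, -2.89, -0.81], np.float64(5.4)], [[-0.18, -2.95, -0.53], np.float64(5.4)], [[-0.18, -2.99, -0.25], np.float64(5.4)], [[-0.18, -3.0, 0.03], np.float64(5.4)], [[-0.18, -2.98, 0.31], np.float64(5.4)]]
[[[-0.18, -2.94, 0.59], np.float64(5.4)], [[-0.18, -2.87, 0.86], np.float64(5.4)], [[-0.18, -2.78, 1.13], np.float64(5.4)], [[-0.18, -2.66, 1.39], np.float64(5.4)], [[-0.18, -2.52, 1.63], np.float64(5.4)]]
```

Call:
move_arm:
  targets:
    - [[-0.2, -2.9, -0.8], 5.4]
    - [[-0.2, -2.9, -0.5], 5.4]
    - [[-0.2, -3.0, -0.2], 5.4]
    - [[-0.2, -3.0, 0], 5.4]
    - [[-0.2, -3.0, 0.3], 5.4]

```text
clock: 5.6
tool_pos: [538.6, 180.8, 138.2]
tool_rot: [[0.024, -0.242, 0.97], [0.001, 0.97, 0.242], [-1.0, -0.005, 0.024]]
ft_force: [0.6, 0.8, -0.6]
grip_width: 33.4
```

Call:
move_arm:
  targets:
    - [[-0.2, -2.9, 0.6], 5.4]
    - [[-0.2, -2.9, 0.9], 5.4]
    - [[-0.2, -2.8, 1.1], 5.4]
    - [[-0.2, -2.7, 1.4], 5.4]
    - [[-0.2, -2.5, 1.6], 5.4]

```text
clock: 6.1
tool_pos: [603.5, 38.7, 151.1]
tool_rot: [[0.026, 0.244, 0.969], [0.001, 0.97, -0.244], [-1.0, 0.007, 0.024]]
ft_force: [0.6, -0.2, -0.9]
grip_width: 33.5
```

```bash
python3 - <<'E'
from h import *
s=r.state();T=wristT();a=optics.read_camera("wrist");np.savez("w3",a=a,T=T);save("w3.png",a,(112,60,400,260),2.75)
print(s["clock"],s["tool_pos"],s["tool_rot"],s["qpos"])
c=np.array([605,38]);X=np.array([.977,-.215]);Y=np.array([.215,.977])
for n,p in dict(c3=(55,100,26),c4=(-55,100,26),sock=(0,60,30),m1=(-14.25,49.75,30),m2=(14.25,49.75,30),m3=(14.25,70.25,30)).items():
  w=[*(c+p[0]*X+p[1]*Y),p[2]]; print(n,((proj("wrist",w,T)[0]-[112,60])*2.75).round())
E
```

```text
6.1 [603.53844842  38.74150787 151.07087015] [[ 0.02553254  0.24407845  0.96941931]
 [ 0.00111947  0.96972786 -0.24418562]
 [-0.99967336  0.00731991  0.02448637]] [-0.05813456  0.47261282 -0.09691139  0.97584493  0.00260107  1.7593605 ]
c3 [547.  64.]
c4 [217.  73.]
sock [386. 190.]
m1 [346. 222.]
m2 [429. 220.]
m3 [428. 158.]
```

View pics/w3.png

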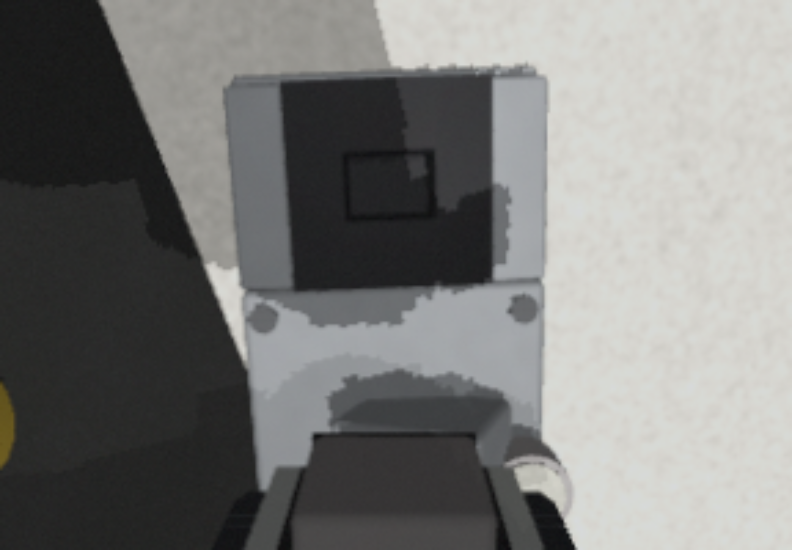

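The socket mouth's outline is at (346,152)-(434,218) in the crop, centre (389.5,185). The block's corners are (282,84), (491,78), (491,282) and (295,290), and the relay's lower front edge runs from (313,434) to (476,434).

```bash
python3 - <<'E'
from h import *
np.set_printoptions(precision=1,suppress=True)
T=np.load("w3.npz")["T"]; f=lambda u,z:onz("wrist",np.array(u)/2.75+[112,60],z,T)
M=np.array([f(u,30) for u in([346,152],[432,150],[434,217],[347,219])]);print(M,M.mean(0))
B=np.array([f(u,30) for u in([282,84],[491,78],[491,282],[295,290])]);print(B,B.mean(0))
for Q in(M,B):
  e=Q[1]-Q[0]+Q[2]-Q[3];print("x az",np.degrees(np.arctan2(e[1],e[0])),np.linalg.norm(e)/2,np.linalg.norm(Q[3]-Q[0]))
z=151.1-19.4+12
L=f([313,434],z);H=f([476,434],z);print("relay edge",L,H,np.linalg.norm(H-L),np.degrees(np.arctan2(*(H-L)[1::-1])))
s=r.state();R=np.array(s["tool_rot"]);print("edge mid in tool",((L+H)/2-s["tool_pos"])@R)
E
```

```text
[[607.8 112.2  30. ]
 [636.1 105.8  30. ]
 [631.6  84.   30. ]
 [602.5  90.6  30. ]] [619.5  98.1  30. ]
[[593.  138.3  30. ]
 [660.4 123.5  30. ]
 [645.9  57.2  30. ]
 [578.5  71.4  30. ]] [619.4  97.6  30. ]
x az -12.818894320970008 29.405520331210887 22.206762231331375
x az -12.159432110877129 68.93157098252802 68.4221695811796
relay edge [589.7  55.7 143.7] [623.   47.1 143.7] 34.326088249775204 -14.591879064122198
edge mid in tool [ 7.8 16.3 -3.9]
```

```bash
python3 - <<'E'
from h import *
np.set_printoptions(precision=3,suppress=True)
T=np.load("w3.npz")["T"]; T0=T@np.linalg.inv(np.array(optics.get_calibration("wrist")["tool_from_camera"]))
mid=(np.array([589.7,55.7,143.7])+[623,47.1,143.7])/2
print("edge mid in tool",(mid-T0[:3,3])@T0[:3,:3])
s=r.state();R=np.array(s["tool_rot"]);print(s["tool_pos"],R)
E
```

```text
edge mid in tool [ 7.453 12.901 -0.544]
[605.8    34.63  151.505] [[ 0.028  0.253  0.967]
 [-0.001  0.968 -0.253]
 [-1.     0.006  0.027]]
```

```bash
python3 - <<'E'
from h import *
plan([619,97.9,70],77.7)
E
```

```text
yaw0 75.4
[[[1.64, 1.28, -0.11], np.float64(-0.5)], [[1.64, 1.28, -0.1], np.float64(-0.5)], [[1.64, 1.28, -0.09], np.float64(-0.5)], [[1.64, 1.28, -0.08], np.float64(-0.5)], [[1.64, 1.28, -0.07], np.float64(-0.5)]]
```

Call:
move_arm:
  targets:
    - [[1.6, 1.6, -0.1], -0.5]
    - [[1.6, 1.6, -0.1], -0.5]
    - [[1.6, 1.5, -0.1], -0.5]
    - [[1.6, 1.2, -0.1], -0.5]
    - [[1.5, 0.5, -0.1], -0.4]

```text
clock: 6.65
tool_pos: [621.2, 99.6, 71.1]
tool_rot: [[0.032, 0.212, 0.977], [-0.001, 0.977, -0.212], [-0.999, 0.005, 0.032]]
ft_force: [-0.1, 0.0, -0.5]
grip_width: 33.1
```

```bash
python3 - <<'E'
from h import *
np.set_printoptions(precision=3,suppress=True)
T=wristT();a=optics.read_camera("wrist");np.savez("w4",a=a,T=T);save("w4.png",a,(180,110,330,240),4)
s=r.state();print(s["tool_pos"],s["tool_rot"],s["ft_force"],s["clock"])
plan([619,97.9,56],77.7)
E
```

```text
[619.413 100.074  68.36 ] [[ 0.028  0.211  0.977]
 [-0.001  0.977 -0.211]
 [-1.     0.005  0.028]] [-1.985  1.189 -3.227] 6.7
yaw0 77.8
[[[0.25, -0.05, -0.01], np.float64(0.0)], [[0.25, -0.05, -0.01], np.float64(0.0)], [[0.25, -0.05, -0.01], np.float64(0.0)], [[0.25, -0.05, -0.01], np.float64(0.0)], [[0.25, -0.05, -0.01], np.float64(0.0)]]
```

View pics/w4.png

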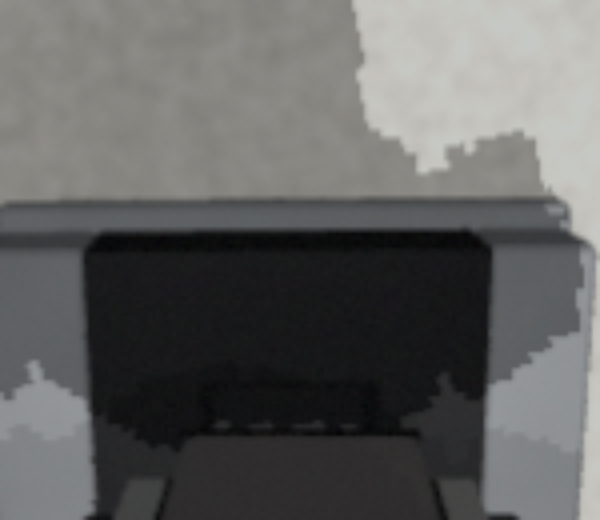

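Laterally the relay (crop centre 300) sits about 1.4 mm off the mouth (205-378, centre 291). I'll check y in the same way.

```bash
python3 - <<'E'
from h import *
np.set_printoptions(precision=2,suppress=True)
T=np.load("w4.npz")["T"]; T0=T@np.linalg.inv(np.array(optics.get_calibration("wrist")["tool_from_camera"]))
f=lambda u,z:onz("wrist",np.array(u)/4+[180,110],z,T)
Y=np.array([.213,.977,0]);C=np.array([619.5,97.9,30])
tcp=T0[:3,3];print("tcp",tcp)
print("mouth far edge rel C along Y",(f([291,380],30)-C)@Y,"block far edge",(f([291,246],30)-C)@Y)
print("relay edge rel TCP along Y",(f([300,435],tcp[2]-19.4+12)-tcp)@Y)
E
```

```text
tcp [621.17  99.57  71.06]
mouth far edge rel C along Y 12.258083394283284 block far edge 35.97956661139692
relay edge rel TCP along Y 12.442213607520316
```

Call:
move_arm:
  targets:
    - [[0.4, -0.05, -0.03], 0]
    - [[0.4, 0, -0.03], 0]
    - [[0.4, 0, 0], 0]
    - [[0.2, 0, 0], 0]
    - [[0.2, 0, 0], 0]

```text
clock: 7.2
tool_pos: [618.6, 101.1, 51.6]
tool_rot: [[0.028, 0.208, 0.978], [-0.001, 0.978, -0.209], [-1.0, 0.004, 0.028]]
ft_force: [0.4, -0.2, -0.7]
grip_width: 33.3
```

```bash
python3 -c "
from h import *
s=r.state();print(s['tool_pos'],s['tool_rot'],s['ft_force'],s['clock'])"
```

```text
[618.60450495 101.06758896  51.61052148] [[ 0.02799666  0.20845895  0.97763033]
 [-0.00139641  0.97802089 -0.20850224]
 [-0.99960704  0.00447219  0.02767241]] [ 0.35419635 -0.18094555 -0.73423019] 7.2
```

Call:
move_arm:
  targets:
    - [[0, -0.15, 0.08], 0]
    - [[0, 0, 0], 0]
    - [[0.2, 0, 0], 0]
    - [[0.2, 0, 0], 0]
    - [[0.2, 0, 0], 0]

```text
clock: 7.7
tool_pos: [620.3, 98.5, 46.4]
tool_rot: [[0.03, 0.21, 0.977], [-0.001, 0.978, -0.21], [-1.0, 0.005, 0.03]]
ft_force: [-0.1, -0.2, -0.2]
grip_width: 33.4
```

Call:
move_arm:
  targets:
    - [[0.2, 0, 0], 0]
    - [[0.2, 0, 0], 0]
    - [[0.2, 0, 0], 0]
    - [[0.2, 0, 0], 0]
    - [[0.1, 0, 0], 0]

```text
clock: 8.2
tool_pos: [620.4, 98.6, 36.3]
tool_rot: [[0.03, 0.209, 0.977], [-0.001, 0.978, -0.21], [-1.0, 0.005, 0.029]]
ft_force: [-2.1, 0.4, 9.2]
grip_width: 33.1
```

Call:
move_arm:
  targets:
    - [[0.15, 0, 0], 0]
    - [[0.1, 0, 0], 0]
    - [[0, 0, 0], 0]
    - [[0, 0, 0], 0]
    - [[0, 0, 0], 0]

```text
clock: 8.7
tool_pos: [620.7, 98.7, 36.8]
tool_rot: [[0.031, 0.209, 0.977], [-0.002, 0.978, -0.209], [-1.0, 0.005, 0.031]]
ft_force: [-0.8, 0.2, -1.3]
grip_width: 33.4
```

Call:
move_arm:
  targets:
    - [[0, 0, 0], 0]
    - [[0, 0, 0], 0]
    - [[0, 0, 0], 0]
    - [[0, 0, 0], 0]
    - [[0, 0, 0], 0]
  hand: -1

```text
clock: 9.2
tool_pos: [620.8, 98.7, 36.4]
tool_rot: [[0.031, 0.209, 0.977], [-0.002, 0.978, -0.209], [-1.0, 0.005, 0.031]]
ft_force: [0.7, 0.4, -0.1]
grip_width: 85.3
```

Call:
move_arm:
  targets:
    - [[-1, 0, 0], 0]
    - [[-3, 0, 0], 0]
    - [[-4, 0, 0], 0]
    - [[-4, -2, 0], 0]
    - [[-1, -4, 0], 0]

```text
clock: 9.7
tool_pos: [602.9, 42.5, 170.8]
tool_rot: [[0.028, 0.204, 0.979], [-0.001, 0.979, -0.204], [-1.0, 0.005, 0.027]]
ft_force: [1.0, -0.3, -0.1]
grip_width: 85.5
```

```bash
python3 - <<'E'
from h import *
np.set_printoptions(precision=2,suppress=True)
T=wristT();a=optics.read_camera("wrist");np.savez("w5",a=a,T=T);save("w5.png",a,(128,80,384,272),2.5)
s=r.state();print(s["tool_pos"],s["tool_rot"],s["ft_force"],s["clock"])
c=np.array([606.7,39.3]);X=np.array([.977,-.213]);Y=np.array([.213,.977])
for n,p in dict(top=(0,60,68),tl=(-17,74,68),br=(17,46,68),foot=(0,-50,60),tip=(-24*.408,-50,60+24*.913)).items():
  w=[*(c+p[0]*X+p[1]*Y),p[2]]; print(n,((proj("wrist",w,T)[0]-[128,80])*2.5).round())
plan([519,-262,180],0)
E
```

```text
[601.62  36.33 170.91] [[ 0.03  0.21  0.98]
 [-0.    0.98 -0.21]
 [-1.    0.    0.03]] [ 1.69 -4.26  1.06] 9.75
top [326. 130.]
tl [277.  88.]
br [373. 171.]
foot [322. 409.]
tip [297. 435.]
yaw0 78.0
[[[-0.1, -3.09, -0.19], np.float64(7.8)], [[-0.1, -3.09, 0.24], np.float64(7.8)], [[-0.1, -3.03, 0.65], np.float64(7.8)], [[-0.1, -2.91, 1.06], np.float64(7.8)], [[-0.1, -2.74, 1.44], np.float64(7.8)]]
[[[-0.1, -2.52, 1.8], np.float64(7.8)], [[-0.1, -2.25, 2.13], np.float64(7.8)], [[-0.1, -1.94, 2.41], np.float64(7.8)], [[-0.1, -1.6, 2.65], np.float64(7.8)], [[-0.1, -1.22, 2.84], np.float64(7.8)]]
```

View pics/w5.png

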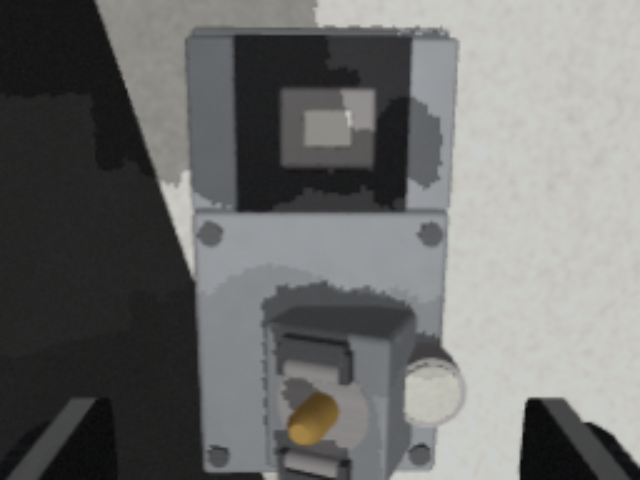

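The relay is seated: its top, (281,88)-(376,167) in the crop, matches the seated prediction to about 1.5 px. The nipple tip at (302,434) also agrees. Moves can only turn about tool x, so next I'll check whether reaching past the workspace limit along azimuth -12° tilts the tool outward.

```bash
python3 - <<'E'
from h import *
plan([760,-164,190],160)
E
```

```text
yaw0 78.0
[[[-0.14, -1.63, 1.97], np.float64(-8.2)], [[-0.14, -1.89, 1.72], np.float64(-8.2)], [[-0.14, -2.12, 1.43], np.float64(-8.2)], [[-0.14, -2.3, 1.11], np.float64(-8.2)], [[-0.14, -2.44, 0.77], np.float64(-8.2)]]
[[[-0.14, -2.52, 0.42], np.float64(-8.2)], [[-0.14, -2.56, 0.05], np.float64(-8.2)], [[-0.14, -2.54, -0.31], np.float64(-8.2)], [[-0.14, -2.47, -0.67], np.float64(-8.2)], [[-0.14, -2.35, -1.02], np.float64(-8.2)]]
```

Call:
move_arm:
  targets:
    - [[-0.2, -1.6, 2.0], -8.2]
    - [[-0.1, -1.9, 1.7], -8.2]
    - [[-0.1, -2.1, 1.4], -8.2]
    - [[-0.1, -2.3, 1.1], -8.2]
    - [[-0.1, -2.4, 0.8], -8.2]

```text
clock: 10.25
tool_pos: [682.0, -66.0, 185.8]
tool_rot: [[0.031, -0.505, 0.863], [-0.005, 0.863, 0.505], [-1.0, -0.02, 0.024]]
ft_force: [0.8, 0.1, 0.2]
grip_width: 85.6
```

Call:
move_arm:
  targets:
    - [[-0.2, -2.5, 0.4], -8.2]
    - [[-0.1, -2.6, 0], -8.2]
    - [[-0.1, -2.5, -0.3], -8.2]
    - [[-0.1, -2.5, -0.7], -8.2]
    - [[-0.1, -2.4, -1.0], -8.2]

```text
clock: 10.75
tool_pos: [766.8, -168.2, 198.2]
tool_rot: [[0.032, -0.956, 0.292], [-0.005, 0.292, 0.956], [-0.999, -0.032, 0.005]]
ft_force: [0.8, -0.4, 1.1]
grip_width: 85.2
```

Call:
move_arm:
  targets:
    - [[0, -4, 0.5], 0]
    - [[0, -4, 0.5], 0]
    - [[0, -4, 0.5], 0]
    - [[0, -4, 0.5], 0]
    - [[0, -4, 0.5], 0]

```text
clock: 11.25
tool_pos: [863.0, -185.5, 179.3]
tool_rot: [[0.089, -0.951, 0.295], [-0.018, 0.294, 0.956], [-0.996, -0.09, 0.009]]
ft_force: [1.7, -0.4, -1.0]
grip_width: 85.3
```

```bash
python3 -c "
from h import *
s=r.state();print(s['tool_pos'],s['tool_rot'],s['qpos'],s['clock'])"
```

```text
[ 863.04252618 -185.4897816   179.32081228] [[ 0.08885939 -0.95149595  0.29454959]
 [-0.0182737   0.2941123   0.95559616]
 [-0.99587654 -0.09029621  0.00874729]] [-0.29754228  1.17936043  1.36118089  1.662178    0.00858038  0.0022377 ] 11.25
```

The tilt grows once joint 3 reaches its limit, and it leans along about -12° azimuth as needed. I'll go further.

Call:
move_arm:
  targets:
    - [[-0.3, -4.5, 0.4], 0]
    - [[-0.3, -4.5, 0.4], 0]
    - [[-0.3, -4.5, 0.4], 0]
    - [[-0.3, -4.5, 0.4], 0]
    - [[-0.3, -4.5, 0.4], 0]

```text
clock: 11.75
tool_pos: [943.8, -201.8, 173.5]
tool_rot: [[0.254, -0.922, 0.293], [-0.057, 0.288, 0.956], [-0.965, -0.26, 0.02]]
ft_force: [-0.7, 0.3, 0.6]
grip_width: 85.6
```

```bash
python3 -c "
from h import *
s=r.state();print(s['tool_pos'],s['tool_rot'],s['qpos'],s['clock'])"
```

```text
[ 943.81053068 -201.80210343  173.46352583] [[ 0.25404923 -0.9216392   0.29332607]
 [-0.05727031  0.2884095   0.9557929 ]
 [-0.96549423 -0.25961732  0.02048765]] [-0.29244626  1.20412518  1.36540099  1.46923899  0.01840359  0.01046161] 11.75
```

Stretching gives a controllable tilt, now 0.263 rad toward azimuth -12.7°, so the plan is:
1. Grasp the upright canister with the tool at this tilt and the jaw axis horizontal.
2. Stretch again until the tool is at about 0.68 rad, which leaves the canister at 0.42.

```bash
python3 - <<'E'
from h import *
plan([485,-250,200],None)
E
```

```text
yaw0 162.6
[[[-1.39, 4.02, -1.8], 0.0], [[-1.39, 4.02, -1.8], 0.0], [[-1.39, 4.02, -1.8], 0.0], [[-1.39, 4.02, -1.8], 0.0], [[-1.39, 4.02, -1.8], 0.0]]
[[[-1.39, 4.02, -1.8], 0.0], [[-1.39, 4.02, -1.8], 0.0], [[-1.39, 4.02, -1.8], 0.0], [[-1.39, 4.02, -1.8], 0.0], [[-1.39, 4.02, -1.8], 0.0]]
```

Call:
move_arm:
  targets:
    - [[-1.4, 4.0, -1.8], 0]
    - [[-1.4, 4.0, -1.8], 0]
    - [[-1.4, 4.0, -1.8], 0]
    - [[-1.4, 4.0, -1.8], 0]
    - [[-1.4, 4.0, -1.8], 0]

```text
clock: 12.25
tool_pos: [807.4, -221.6, 184.0]
tool_rot: [[0.254, -0.922, 0.292], [-0.056, 0.287, 0.956], [-0.965, -0.26, 0.021]]
ft_force: [0.9, -1.2, 0.6]
grip_width: 85.3
```

Call:
move_arm:
  targets:
    - [[-1.4, 4.0, -1.8], 0]
    - [[-1.4, 4.0, -1.8], 0]
    - [[-1.4, 4.0, -1.8], 0]
    - [[-1.4, 4.0, -1.8], -2.2]
    - [[-1.4, 4.0, -1.8], -2.3]

```text
clock: 12.75
tool_pos: [568.3, -246.5, 200.3]
tool_rot: [[0.256, -0.942, 0.217], [-0.058, 0.209, 0.976], [-0.965, -0.262, -0.001]]
ft_force: [-0.6, -0.5, 0.3]
grip_width: 85.6
```

Call:
move_arm:
  targets:
    - [[0, 0, 0], 0]
    - [[0, 0, 0], 0]
    - [[0, 0, 0], 0]
    - [[0, 0, 0], 0]
    - [[0, 0, 0], 0]

```text
clock: 13.25
tool_pos: [564.8, -246.7, 202.4]
tool_rot: [[0.256, -0.942, 0.219], [-0.059, 0.211, 0.976], [-0.965, -0.262, -0.001]]
ft_force: [0.1, -0.1, 0.3]
grip_width: 85.2
```

```bash
python3 - <<'E'
from h import *
s=r.state();T=wristT();a=optics.read_camera("wrist");np.savez("w6",a=a,T=T);save("w6.png",a,f=1.5)
print(s["clock"],s["tool_pos"],s["tool_rot"],s["qpos"])
print([(d["p"],d["box"]) for d in optics.look_for("wrist","canister")[:2]])
print(proj("wrist",[[519,-262,0],[519,-262,114]],T))
E
```

```text
13.25 [ 564.78742224 -246.65489995  202.4241918 ] [[ 0.25558313 -0.94164489  0.21904831]
 [-0.05863014  0.21105987  0.97571319]
 [-0.96500765 -0.26221867 -0.00126542]] [-0.57847016  0.28088441 -0.28710561  0.75314827  0.09077204 -0.34640195]
[(0.8, [202.5, 81.1, 250.4, 139.8])]
[[233.28131465  97.60852228]
 [222.96131679 127.79920364]]
```

View pics/w6.png

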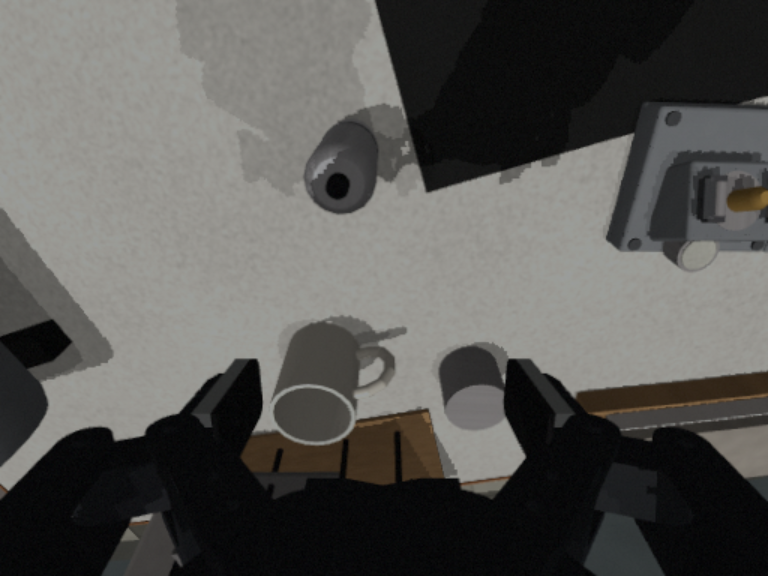

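The canister's nozzle top is at (224.7,124) px, with the body behind it and the mug and tin well clear. Next is the grasp pose.

```bash
python3 - <<'E'
from h import *
np.set_printoptions(precision=1,suppress=True)
T=np.load("w6.npz")["T"]
n=onz("wrist",np.array([337,186])/1.5,114,T);print("nozzle",n)
# bottom of the body far edge check: shoulder-ring centre approx
R=np.array(r.state()["tool_rot"]); G=np.array([n[0],n[1],70.]); x=R[:,0]
print("tcp goal",G+19*x,"pre",G-101*x)
plan(G-101*x)
E
```

```text
nozzle [ 516.4 -259.9  114. ]
tcp goal [ 521.3 -261.    51.7] pre [ 490.6 -254.   167.5]
yaw0 167.4
[[[0.3, 1.54, -0.47], 0.0], [[0.3, 1.54, -0.47], 0.0], [[0.3, 1.54, -0.47], 0.0], [[0.3, 1.54, -0.47], 0.0], [[0.3, 1.54, -0.47], 0.0]]
```

Call:
move_arm:
  targets:
    - [[0.3, 1.5, -0.5], 0]
    - [[0.3, 1.5, -0.5], 0]
    - [[0.3, 1.5, -0.5], 0]
    - [[0.3, 1.5, -0.5], 0]
    - [[0.2, 1.1, -0.3], 0]

```text
clock: 13.85
tool_pos: [497.6, -254.7, 168.6]
tool_rot: [[0.257, -0.942, 0.215], [-0.058, 0.207, 0.977], [-0.965, -0.263, -0.001]]
ft_force: [0.3, 0.3, -0.3]
grip_width: 85.6
```

```bash
python3 - <<'E'
from h import *
np.set_printoptions(precision=3,suppress=True)
T=wristT();T0=T@np.linalg.inv(np.array(optics.get_calibration("wrist")["tool_from_camera"]));a=optics.read_camera("wrist");np.savez("w7",a=a,T=T);cv2.imwrite("pics/w7.png",a[:,:,::-1])
print([(d["p"],d["box"]) for d in optics.look_for("wrist","canister")[:2]])
# darkest blob near expected nozzle
u=proj("wrist",[518,-260,114],T)[0].astype(int);print(u)
w=a[u[1]-25:u[1]+25,u[0]-25:u[0]+25].max(2); m=(w<25).astype(np.uint8)
n,l,st,ce=cv2.connectedComponentsWithStats(m)
for i in range(1,n):
  if st[i,4]>15: q=ce[i]+u-25; print(st[i],q,onz("wrist",q,114,T))
s=r.state();print(s["tool_pos"],s["tool_rot"])
R=np.array(s["tool_rot"]);x=R[:,0]
print("x,y");plan(np.array([518,-260,70])+19*x)
E
```

```text
[(0.89, [226.6, 145.4, 275.9, 228.7])]
[254 219]
[ 18  14  14  17 186] [253.645 215.597] [ 514.173 -259.642  114.   ]
[ 497.07  -254.452  168.437] [[ 0.256 -0.942  0.216]
 [-0.057  0.208  0.976]
 [-0.965 -0.262 -0.001]]
x,y
yaw0 167.5
[[[2.39, 0.1, -0.02], 0.0], [[2.39, 0.1, -0.02], 0.0], [[2.39, 0.1, -0.02], 0.0], [[2.39, 0.1, -0.02], 0.0], [[2.39, 0.1, -0.02], 0.0]]
```

Call:
move_arm:
  targets:
    - [[2.4, 0.1, 0], 0]
    - [[2.4, 0.1, 0], 0]
    - [[2.4, 0.1, 0], 0]
    - [[2.4, 0.1, 0], 0]
    - [[2.1, 0.1, 0], 0]

```text
clock: 14.45
tool_pos: [530.5, -263.7, 56.5]
tool_rot: [[0.266, -0.94, 0.216], [-0.064, 0.206, 0.976], [-0.962, -0.273, -0.005]]
ft_force: [0.3, -0.2, 0.2]
grip_width: 85.5
```

```bash
python3 - <<'E'
from h import *
np.set_printoptions(precision=3,suppress=True)
s=r.state();R=np.array(s["tool_rot"]);print(s["tool_pos"],s["ft_force"])
print("grasp pt",s["tool_pos"]-19*R[:,0], "need (tool)",(np.array([516.5,-260,70])+19*R[:,0]-s["tool_pos"])@R)
E
```

```text
[ 530.514 -263.746   56.519] [ 0.294 -0.219  0.191]
grasp pt [ 525.46  -262.532   74.794] need (tool) [ 2.067 10.252  0.563]
```

Call:
move_arm:
  targets:
    - [[0.1, 0.6, 0], 0]
    - [[0, 0.4, 0.05], 0]
    - [[0, 0, 0], 0]
    - [[0, 0, 0], 0]
    - [[0, 0, 0], 0]

```text
clock: 14.95
tool_pos: [522.3, -261.0, 53.5]
tool_rot: [[0.267, -0.94, 0.215], [-0.064, 0.205, 0.977], [-0.962, -0.274, -0.005]]
ft_force: [0.7, -0.7, -0.6]
grip_width: 84.9
```

Call:
move_arm:
  targets:
    - [[0, 0, 0], 0]
    - [[0, 0, 0], 0]
    - [[0, 0, 0], 0]
    - [[0, 0, 0], 0]
    - [[0, 0, 0], 0]
  hand: 1
  grip_force: 80

```text
clock: 15.45
tool_pos: [523.7, -261.8, 55.8]
tool_rot: [[0.27, -0.939, 0.215], [-0.065, 0.205, 0.977], [-0.961, -0.277, -0.006]]
ft_force: [0.6, -0.1, -1.2]
grip_width: 38.5
```

Call:
move_arm:
  targets:
    - [[0, 0, 0], 0]
    - [[0, 0, 0], 0]
    - [[0, 0, 0], 0]
    - [[0, 0, 0], 0]
    - [[0, 0, 0], 0]

```text
clock: 15.95
tool_pos: [523.7, -261.8, 55.7]
tool_rot: [[0.27, -0.939, 0.215], [-0.065, 0.205, 0.977], [-0.961, -0.277, -0.006]]
ft_force: [1.1, -0.2, 1.2]
grip_width: 38.1
```

```bash
python3 - <<'E'
from h import *
np.set_printoptions(precision=3,suppress=True)
T=wristT();s=r.state();a=optics.read_camera("wrist");np.savez("w8",a=a,T=T,p=s["tool_pos"],R=s["tool_rot"]);cv2.imwrite("pics/w8.png",cv2.resize(a[200:384,150:360,::-1],None,fx=3,fy=3))
R=np.array(s["tool_rot"]);print(s["tool_pos"],R,s["ft_force"],s["wrist_torque"])
print("grasp pt",s["tool_pos"]-19*R[:,0], proj("wrist",[[518,-260,114],[515,-260,114]],T))
plan(s["tool_pos"]+np.array([0,0,150]))
E
```

```text
[ 523.684 -261.821   55.728] [[ 0.27  -0.939  0.215]
 [-0.065  0.205  0.977]
 [-0.961 -0.277 -0.006]] [ 1.098 -0.212  1.175] [0.117 0.229 0.03 ]
grasp pt [ 518.561 -260.579   73.982] [[256.146 338.448]
 [254.457 334.099]]
yaw0 167.7
[[[-2.88, -0.83, -0.02], 0.0], [[-2.88, -0.83, -0.02], 0.0], [[-2.88, -0.83, -0.02], 0.0], [[-2.88, -0.83, -0.02], 0.0], [[-2.88, -0.83, -0.02], 0.0]]
```

View pics/w8.png

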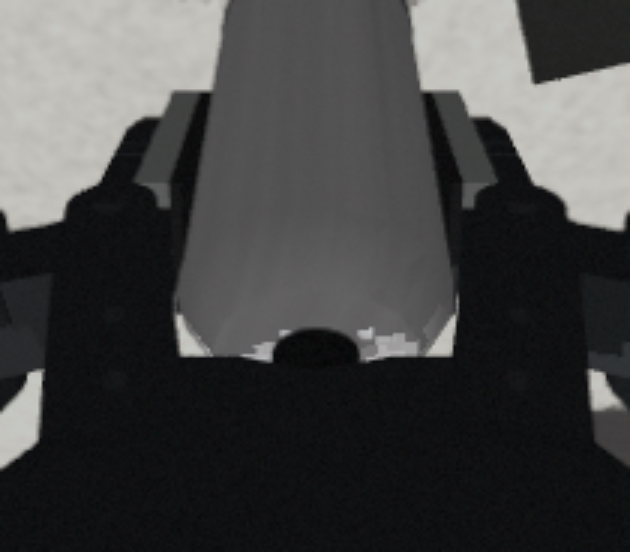

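```bash
python3 - <<'E'
from h import *
np.set_printoptions(precision=2,suppress=True)
d=np.load("w8.npz");T=d["T"]
print(onz("wrist",[255.7,309],106,T),onz("wrist",[255.7,309],114,T))
s=r.state();R=np.array(s["tool_rot"])
a=np.array([0,0,1.]);print("canister axis in tool",a@R)
E
```

```text
[ 511.13 -258.71  106.  ] [ 500.19 -256.31  114.  ]
canister axis in tool [-0.96 -0.28 -0.01]
```

The nozzle base edge puts the canister axis at about (517.3, -260.3), centred in the jaws. I'll store its pose in the tool frame, then lift and stretch.

Call:
move_arm:
  targets:
    - [[-2.9, -0.8, 0], 0]
    - [[-3.5, -1.0, 0], 0]
    - [[-4, -1.1, 0], 0]
    - [[-4, -1.1, 0], 0]
    - [[-3, -0.8, 0], 0]

```text
clock: 16.5
tool_pos: [516.6, -257.0, 234.2]
tool_rot: [[0.255, -0.942, 0.215], [-0.056, 0.208, 0.977], [-0.965, -0.262, -0.0]]
ft_force: [1.0, 0.5, -2.3]
grip_width: 38.3
```

```bash
cat >> h.py <<'E'
def can():
    """canister origin and axis now, from the grasp record w8"""
    d=np.load("w8.npz"); R0=d["R"];O=R0.T@(np.array([517.3,-260.3,0])-d["p"]); a=R0.T@np.array([0,0,1.])
    s=r.state();R=np.array(s["tool_rot"]); return s["tool_pos"]+R@O, R@a
NX=np.array([.977,-.213,0]);NA=np.array([-.4078*.977,.4078*.213,.9131]);FOOT=np.array([597.1,-9.2,60])
E
python3 - <<'E'
from h import *
s=r.state();print(s["tool_pos"],s["grip_width"],can())
plan([930,-205,235])
E
```

```text
[ 516.61706564 -256.99631687  234.23680245] 38.32669776630888 (array([ 509.41768233, -254.9476824 ,  178.62496431]), array([ 0.01466126, -0.00941393,  0.9998482 ]))
yaw0 167.6
[[[1.02, -3.79, 1.4], 0.0], [[1.02, -3.79, 1.4], 0.0], [[1.02, -3.79, 1.4], 0.0], [[1.02, -3.79, 1.4], 0.0], [[1.02, -3.79, 1.4], 0.0]]
[[[1.02, -3.79, 1.4], 0.0], [[1.02, -3.79, 1.4], 0.0], [[1.02, -3.79, 1.4], 0.0], [[1.02, -3.79, 1.4], 0.0], [[1.02, -3.79, 1.4], 0.0]]
```

Call:
move_arm:
  targets:
    - [[1, -3.8, 1.4], 0]
    - [[1, -3.8, 1.4], 0]
    - [[1, -3.8, 1.4], 0]
    - [[1, -3.8, 1.4], 0]
    - [[1, -3.8, 1.4], 0]

```text
clock: 17.0
tool_pos: [727.0, -232.8, 242.1]
tool_rot: [[0.258, -0.94, 0.221], [-0.063, 0.212, 0.975], [-0.964, -0.266, -0.004]]
ft_force: [0.8, -1.2, -1.2]
grip_width: 38.6
```

Call:
move_arm:
  targets:
    - [[1, -3.8, 1.4], 0]
    - [[1, -3.8, 1.4], 0]
    - [[1, -3.8, 1.4], 0]
    - [[1, -3.8, 1.4], 0]
    - [[1, -3.8, 1.4], 0]

```text
clock: 17.5
tool_pos: [903.0, -212.1, 240.4]
tool_rot: [[0.255, -0.942, 0.22], [-0.062, 0.211, 0.975], [-0.965, -0.262, -0.004]]
ft_force: [1.9, -1.2, -1.8]
grip_width: 38.4
```

Call:
move_arm:
  targets:
    - [[0.8, -4.5, 0], 0]
    - [[0.8, -4.5, 0], 0]
    - [[0.8, -4.5, 0], 0]
    - [[0.8, -4.5, 0], 0]
    - [[0.8, -4.5, 0], 0]

```text
clock: 18.0
tool_pos: [992.6, -229.2, 201.7]
tool_rot: [[0.378, -0.899, 0.22], [-0.092, 0.2, 0.975], [-0.921, -0.388, -0.007]]
ft_force: [0.7, 0.7, -2.3]
grip_width: 38.6
```

```bash
python3 - <<'E'
from h import *
np.set_printoptions(precision=3,suppress=True)
s=r.state();print(s["qpos"],s["clock"]);o,a=can();print(o,a,"need",NA)
R=np.array(s["tool_rot"]);print("outward in tool",R.T@NX)
E
```

```text
[-0.307  1.193  1.364  1.343  0.027 -0.081] 18.0
[ 992.664 -229.104  145.588] [-0.115  0.027  0.993] need [-0.398  0.087  0.913]
outward in tool [ 0.388 -0.921  0.007]
```

Call:
move_arm:
  targets:
    - [[1.2, -4.6, 0], 0]
    - [[1.2, -4.6, 0], 0]
    - [[1.2, -4.6, 0], 0]
    - [[1.2, -4.6, 0], 0]
    - [[1.2, -4.6, 0], 0]

```text
clock: 18.5
tool_pos: [1075.0, -246.8, 190.0]
tool_rot: [[0.527, -0.821, 0.223], [-0.129, 0.181, 0.975], [-0.84, -0.542, -0.011]]
ft_force: [-0.0, -0.3, -2.8]
grip_width: 38.1
```

```bash
python3 - <<'E'
from h import *
np.set_printoptions(precision=3,suppress=True)
s=r.state();print(s["qpos"],s["clock"]);o,a=can();print(o,a,"need",NA)
R=np.array(s["tool_rot"]);print("outward in tool",R.T@NX)
E
```

```text
[-0.301  1.249  1.364  1.113  0.033 -0.07 ] 18.5
[1084.461 -249.069  134.712] [-0.28   0.068  0.958] need [-0.398  0.087  0.913]
outward in tool [ 0.542 -0.84   0.01 ]
```

Call:
move_arm:
  targets:
    - [[2, -4.2, 0], 0]
    - [[2, -4.2, 0], 0]
    - [[2, -4.2, 0], 0]
    - [[1.6, -3.4, 0], 0]
    - [[0, 0, 0], 0]

```text
clock: 19.0
tool_pos: [1130.7, -259.2, 177.1]
tool_rot: [[0.624, -0.749, 0.225], [-0.154, 0.164, 0.974], [-0.767, -0.642, -0.013]]
ft_force: [-0.8, 0.5, -2.4]
grip_width: 38.4
```

```bash
python3 - <<'E'
from h import *
np.set_printoptions(precision=3,suppress=True)
s=r.state();print(s["qpos"],s["clock"]);o,a=can();print(o,a,"need",NA)
R=np.array(s["tool_rot"]);print("turn +1deg changes axis by",R@(np.cross([np.pi/180,0,0],R.T@a)))
E
```

```text
[-0.298  1.301  1.362  0.935  0.037 -0.063] 19.0
[1146.72  -263.077  123.431] [-0.393  0.096  0.915] need [-0.398  0.087  0.913]
turn +1deg changes axis by [-0.001 -0.005 -0.   ]
```

The canister axis is now within 0.01 rad of the nipple's axis. Next I move back to above the nipple, adding a 1.7° turn.

```bash
python3 - <<'E'
from h import *
o,a=can();s=r.state()
plan(s["tool_pos"]+FOOT+90*NA-o)
E
```

```text
yaw0 167.6
[[[-2.8, 3.13, 0.82], 0.0], [[-2.8, 3.13, 0.82], 0.0], [[-2.8, 3.13, 0.82], 0.0], [[-2.8, 3.13, 0.82], 0.0], [[-2.8, 3.13, 0.82], 0.0]]
[[[-2.8, 3.13, 0.82], 0.0], [[-2.8, 3.13, 0.82], 0.0], [[-2.8, 3.13, 0.82], 0.0], [[-2.8, 3.13, 0.82], 0.0], [[-2.8, 3.13, 0.82], 0.0]]
[[[-2.8, 3.13, 0.82], 0.0], [[-2.8, 3.13, 0.82], 0.0], [[-2.8, 3.13, 0.82], 0.0], [[-2.8, 3.13, 0.82], 0.0], [[-2.8, 3.13, 0.82], 0.0]]
```

Call:
move_arm:
  targets:
    - [[-2.9, 3.0, 0.8], 0]
    - [[-2.9, 3.0, 0.8], 0]
    - [[-2.8, 3.1, 0.8], 0]
    - [[-2.8, 3.1, 0.8], 0]
    - [[-2.8, 3.1, 0.8], 0]

```text
clock: 19.5
tool_pos: [1015.0, -208.2, 178.7]
tool_rot: [[0.617, -0.754, 0.226], [-0.153, 0.167, 0.974], [-0.772, -0.635, -0.013]]
ft_force: [0.9, 0.5, -1.0]
grip_width: 38.4
```

Call:
move_arm:
  targets:
    - [[-2.8, 3.1, 0.8], 0]
    - [[-2.8, 3.1, 0.8], 0]
    - [[-2.8, 3.1, 0.8], 0]
    - [[-2.8, 3.1, 0.8], 0.8]
    - [[-2.8, 3.1, 0.8], 0.8]

```text
clock: 20.0
tool_pos: [807.1, -117.5, 185.5]
tool_rot: [[0.609, -0.753, 0.249], [-0.153, 0.197, 0.969], [-0.778, -0.628, 0.005]]
ft_force: [0.0, 0.3, -1.7]
grip_width: 38.4
```

```bash
python3 - <<'E'
from h import *
np.set_printoptions(precision=3,suppress=True)
o,a=can();s=r.state();print(o,a,s["qpos"],s["clock"])
plan(s["tool_pos"]+FOOT+90*NA-o)
E
```

```text
[ 822.265 -120.636  131.63 ] [-0.378  0.086  0.922] [-0.23   0.441 -0.338  0.113 -0.01   0.02 ] 20.0
yaw0 165.4
[[[-1.85, 2.13, 0.51], 0.0], [[-1.85, 2.13, 0.51], 0.0], [[-1.85, 2.13, 0.51], 0.0], [[-1.85, 2.13, 0.51], 0.0], [[-1.85, 2.13, 0.51], 0.0]]
[[[-1.85, 2.13, 0.51], 0.0], [[-1.85, 2.13, 0.51], 0.0], [[-1.85, 2.13, 0.51], 0.0], [[-1.85, 2.13, 0.51], 0.0], [[-1.85, 2.13, 0.51], 0.0]]
```

Call:
move_arm:
  targets:
    - [[-2, 2.3, 0.5], 0]
    - [[-2, 2.3, 0.5], 0]
    - [[-2, 2.3, 0.5], 0]
    - [[-2, 2.3, 0.5], 0]
    - [[-2, 2.3, 0.5], 0]

```text
clock: 20.5
tool_pos: [653.5, -51.5, 190.1]
tool_rot: [[0.602, -0.759, 0.249], [-0.151, 0.198, 0.969], [-0.784, -0.621, 0.004]]
ft_force: [-0.8, 0.1, -1.3]
grip_width: 38.6
```

Call:
move_arm:
  targets:
    - [[-1.7, 2.0, 0.5], 0]
    - [[-1.6, 1.8, 0.5], 0]
    - [[-1.4, 1.6, 0.4], 0]
    - [[-1.0, 1.0, 0.2], 0]
    - [[0, 0, 0], 0]

```text
clock: 21.0
tool_pos: [563.4, -11.5, 193.0]
tool_rot: [[0.595, -0.765, 0.248], [-0.149, 0.197, 0.969], [-0.79, -0.613, 0.003]]
ft_force: [0.3, 0.4, -2.3]
grip_width: 38.2
```

```bash
python3 - <<'E'
from h import *
np.set_printoptions(precision=3,suppress=True)
T=wristT();o,a=can();s=r.state();b=optics.read_camera("wrist");np.savez("w9",a=b,T=T,o=o,ax=a);save("w9.png",b,(150,150,406,342),2.5)
print(o,a,s["qpos"],s["clock"],s["tool_pos"])
f=lambda P:((proj("wrist",P,T)[0]-150)*2.5).round()
print("tip",f(FOOT+24*NA),"foot",f(FOOT),"rim centre pred",f(o),"gauge",f(FOOT+NX*45-[0,0,13]))
plan(s["tool_pos"]+FOOT+50*NA-o)
E
```

```text
[577.579 -14.471 138.839] [-0.361  0.083  0.929] [-0.098  0.01  -0.887  0.019 -0.091  0.123] 21.0 [563.365 -11.474 193.039]
tip [291. -21.] foot [289. -41.] rim centre pred [265.  92.] gauge [289.  17.]
yaw0 165.5
[[[0.48, 0.47, 0.18], 0.0], [[0.48, 0.47, 0.18], 0.0], [[0.48, 0.47, 0.18], 0.0], [[0.48, 0.47, 0.18], 0.0], [[0.48, 0.47, 0.18], 0.0]]
```

View pics/w9.png

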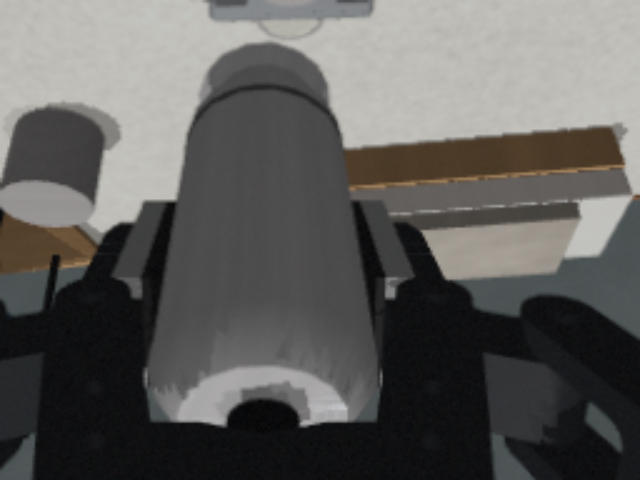

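The canister is held straight in the jaws and the nipple is just above the crop. I'll locate the brass tip in the full frame.

```bash
python3 - <<'E'
from h import *
np.set_printoptions(precision=2,suppress=True)
d=np.load("w9.npz");a=d["a"];T=d["T"]
h=cv2.cvtColor(a,cv2.COLOR_RGB2HSV);m=cv2.inRange(h,(10,110,60),(28,255,255));m[:80]=0;m[190:]=0;m[:,:200]=0;m[:,330:]=0
n,l,st,ce=cv2.connectedComponentsWithStats(m);i=1+np.argmax(st[1:,4]);print(st[i],ce[i])
for k in(24,22,18,12):print(k,proj("wrist",FOOT+k*NA,T)[0])
s=r.state();print(s["tool_pos"],can())
save("w9b.png",a,(200,90,330,200),4)
E
```

```text
[259 126  15  20 251] [265.94 135.47]
24 [266.43 141.54]
22 [266.37 140.82]
18 [266.25 139.41]
12 [266.09 137.36]
[564.46 -11.82 193.41] (array([578.73, -14.82, 139.23]), array([-0.36,  0.08,  0.93]))
```

View pics/w9b.png

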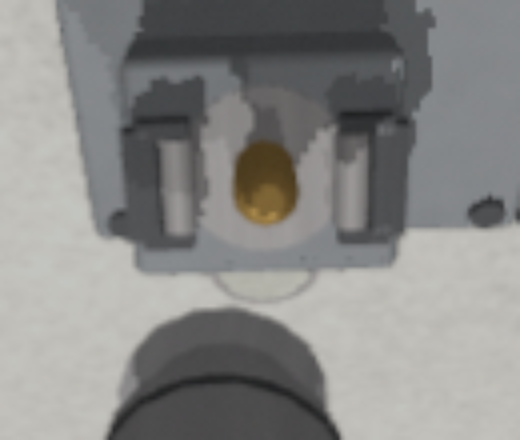

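The brass tip disc is at (266.5,140.8) px against a predicted (266.4,141.5), so the foot estimate is good. The rim is centred at u=256 as predicted. Next I check the rim's near edge and plan the approach.

```bash
python3 - <<'E'
from h import *
np.set_printoptions(precision=2,suppress=True)
d=np.load("w9.npz");T=d["T"];o=d["o"];a=d["ax"]
e=np.cross(np.cross(a,[0,0,1.]),a);e/=-np.linalg.norm(e);e=e if e[0]<0 else -e
print("e",e)
for k in(0,4):print(proj("wrist",o+k*a+19*e,T)[0],proj("wrist",o+k*a,T)[0])
plan(r.state()["tool_pos"]+FOOT+34*NA-can()[0])
E
```

```text
e [-0.91  0.21 -0.37]
[255.3  163.26] [255.86 187.  ]
[255.27 165.77] [255.84 189.79]
yaw0 165.5
[[[0.79, 0.55, 0.19], 0.0], [[0.79, 0.55, 0.19], 0.0], [[0.79, 0.55, 0.19], 0.0], [[0.79, 0.55, 0.19], 0.0], [[0.79, 0.55, 0.19], 0.0]]
```

Call:
move_arm:
  targets:
    - [[0.6, 0.9, 0.3], 0]
    - [[1.0, 0.9, 0.3], 0]
    - [[1.2, 0.7, 0.3], 0]
    - [[1.0, 0.2, 0.1], 0]
    - [[0, 0, 0], 0]

```text
clock: 21.55
tool_pos: [573.5, -4.0, 147.6]
tool_rot: [[0.598, -0.762, 0.249], [-0.151, 0.198, 0.968], [-0.787, -0.617, 0.003]]
ft_force: [-0.2, 0.2, -2.6]
grip_width: 38.4
```

```bash
python3 - <<'E'
from h import *
np.set_printoptions(precision=3,suppress=True)
o,a=can();s=r.state();R=np.array(s["tool_rot"]);print(o,a,s["ft_force"])
v=o-FOOT;print("height",v@NA,"lateral X,Y",v@np.cross([.213,.977,0],NA),v@np.array([.213,.977,0]))
print("descent 1mm in tool",R.T@-NA)
plan(s["tool_pos"]+FOOT+20*NA-o)
E
```

```text
[587.985  -7.119  93.464] [-0.365  0.084  0.927] [-0.151  0.194 -2.579]
height 34.36800345342613 lateral X,Y 5.109113402419517 0.0914580337355415
descent 1mm in tool [0.97  0.243 0.012]
yaw0 165.4
[[[0.25, 0.17, -0.0], 0.0], [[0.25, 0.17, -0.0], 0.0], [[0.25, 0.17, -0.0], 0.0], [[0.25, 0.17, -0.0], 0.0], [[0.25, 0.17, -0.0], 0.0]]
```

Call:
move_arm:
  targets:
    - [[0.0, 0.35, 0], 0]
    - [[0.2, 0.35, 0], 0]
    - [[0.4, 0.1, 0], 0]
    - [[0.4, 0.1, 0], 0]
    - [[0.3, 0.07, 0], 0]

```text
clock: 22.05
tool_pos: [575.3, -4.9, 132.0]
tool_rot: [[0.6, -0.76, 0.25], [-0.152, 0.198, 0.968], [-0.786, -0.619, 0.004]]
ft_force: [-0.4, 0.4, -2.1]
grip_width: 38.7
```

```bash
cat >> h.py <<'E'
def rep():
    np.set_printoptions(precision=3,suppress=True)
    o,a=can();s=r.state();R=np.array(s["tool_rot"]);v=o-FOOT;F=np.array(s["ft_force"])
    Xn=np.cross([.213,.977,0],NA);Y=np.array([.213,.977,0])
    print(s["clock"],"h",v@NA,"lat",v@Xn,v@Y,"axis err",a@Xn,a@Y,"F axial",F@NA,"lat",F@Xn,F@Y,"desc",R.T@-NA,"Xn",R.T@Xn)
E
python3 -c "
from h import *
rep()"
```

```text
22.05 h 19.366501591025003 lat 0.6670933800697848 -0.3315597620662486 axis err 0.03391214800702916 0.004933838772319851 F axial -1.7614281731693544 lat -1.2940688398005444 0.34020381929661225 desc [0.97  0.245 0.012] Xn [ 0.244 -0.969  0.036]
```

Call:
move_arm:
  targets:
    - [[0.2, 0.12, 0], 0]
    - [[0.2, 0.05, 0], 0]
    - [[0.3, 0.07, 0], 0]
    - [[0.2, 0.05, 0], 0]
    - [[0.1, 0.03, 0], 0]

```text
clock: 22.55
tool_pos: [579.2, -5.6, 121.2]
tool_rot: [[0.6, -0.76, 0.249], [-0.151, 0.198, 0.968], [-0.786, -0.618, 0.004]]
ft_force: [-5.1, 2.0, 5.7]
grip_width: 38.3
```

```bash
python3 -c "
from h import *
rep()"
```

```text
22.55 h 7.859725074095067 lat -0.18242427349490842 -0.16266790400809047 axis err 0.03417924594310529 0.004360419629381188 F axial 7.421134609046378 lat -2.65373666609057 0.8964570696876112 desc [0.97  0.245 0.012] Xn [ 0.244 -0.969  0.036]
```

Call:
move_arm:
  targets:
    - [[0.2, 0.05, 0], 0]
    - [[0.2, 0.05, 0], 0]
    - [[0.2, 0.05, 0], 0]
    - [[0.2, 0.05, 0], 0]
    - [[0.2, 0.05, 0], 0]

```text
clock: 23.05
tool_pos: [583.6, -6.3, 114.4]
tool_rot: [[0.604, -0.757, 0.249], [-0.152, 0.197, 0.968], [-0.783, -0.622, 0.004]]
ft_force: [-47.6, 9.0, 63.3]
grip_width: 38.2
```

```bash
python3 -c "
from h import *
rep()"
```

```text
23.05 h -0.20131217158693815 lat 1.3864083300237977 5.1073583117085525e-05 axis err 0.029093345679478935 0.004627038659133706 F axial 77.52219384016527 lat -18.392491332054096 -1.363458366308071 desc [0.968 0.249 0.012] Xn [ 0.249 -0.968  0.035]
```

It's on the face: h is about -0.2 mm by the grasp record, with 77 N axial. I'll relax the force toward about 20 N.

Call:
move_arm:
  targets:
    - [[0, 0, 0], 0]
    - [[0, 0, 0], 0]
    - [[0, 0, 0], 0]
    - [[0, 0, 0], 0]
    - [[0, 0, 0], 0]

```text
clock: 23.55
tool_pos: [582.4, -6.1, 115.8]
tool_rot: [[0.605, -0.757, 0.249], [-0.153, 0.196, 0.969], [-0.782, -0.624, 0.003]]
ft_force: [-4.8, 0.7, 1.9]
grip_width: 38.3
```

```bash
python3 -c "
from h import *
rep()"
```

```text
23.55 h 1.5261627490223415 lat 0.908030193369624 -0.026845394963781688 axis err 0.02751938523076884 0.005213042615043582 F axial 3.7617982676639565 lat -3.6714901820565893 -0.3066114893069889 desc [0.968 0.251 0.012] Xn [ 0.25  -0.967  0.035]
```

Call:
move_arm:
  targets:
    - [[0.1, 0.05, 0], 0]
    - [[0.1, 0.05, 0], 0]
    - [[0.07, 0.03, 0], 0]
    - [[0.06, 0.02, 0], 0]
    - [[0.06, 0.02, 0], 0]

```text
clock: 24.05
tool_pos: [583.0, -6.2, 114.5]
tool_rot: [[0.608, -0.754, 0.249], [-0.154, 0.195, 0.969], [-0.779, -0.627, 0.002]]
ft_force: [-16.2, 3.3, 17.8]
grip_width: 38.6
```

```bash
python3 -c "
from h import *
rep()
optics.read_camera('wrist');rep()"
```

```text
24.05 h 0.07928453466859614 lat 1.253609414818954 -0.04192286382479029 axis err 0.02284952167740682 0.005914808599445498 F axial 23.046907543677122 lat -7.852986780765442 -0.18703222568348116 desc [0.967 0.256 0.013] Xn [ 0.255 -0.966  0.034]
24.1 h 0.06324330576073399 lat 1.2864970327453067 -0.03426738103566305 axis err 0.022774261684343076 0.005876889948515096 F axial 24.0348262580697 lat -7.536017156642839 -0.808651282424283 desc [0.967 0.256 0.013] Xn [ 0.255 -0.966  0.034]
```

Call:
move_arm:
  targets:
    - [[0.08, 0.03, 0], 0]
    - [[0.08, 0.03, 0], 0]
    - [[0.08, 0.03, 0], 0]
    - [[0.08, 0.03, 0], 0]
    - [[0.08, 0.03, 0], 0]

```text
clock: 24.6
tool_pos: [582.9, -6.1, 114.4]
tool_rot: [[0.612, -0.751, 0.248], [-0.156, 0.193, 0.969], [-0.775, -0.632, 0.001]]
ft_force: [-20.6, 3.9, 23.7]
grip_width: 38.6
```

Call:
move_arm:
  targets:
    - [[0.08, 0.04, 0], 0]
    - [[0.08, 0.04, 0], 0]
    - [[0.08, 0.04, 0], 0]
    - [[0.08, 0.04, 0], 0]
    - [[0.08, 0.04, 0], 0]

```text
clock: 25.1
tool_pos: [582.6, -6.0, 114.2]
tool_rot: [[0.617, -0.747, 0.248], [-0.158, 0.191, 0.969], [-0.771, -0.637, 0.0]]
ft_force: [-20.4, 3.9, 24.1]
grip_width: 38.6
```

```bash
python3 -c "
from h import *
rep()"
```

```text
25.1 h -0.10657145243507103 lat 1.4395452755402243 -0.07155686138231682 axis err 0.0104930806988483 0.007964166841618542 F axial 30.507881031003386 lat -9.107309200856992 -0.5118449804445375 desc [0.963 0.268 0.014] Xn [ 0.267 -0.963  0.033]
```

The tilt error is creeping out, now 0.010 rad. One more pass, ending at a gentler push.

Call:
move_arm:
  targets:
    - [[0.08, 0.05, 0], 0]
    - [[0.08, 0.05, 0], 0]
    - [[0.08, 0.05, 0], 0]
    - [[0.06, 0.03, 0], 0]
    - [[0.06, 0.03, 0], 0]

```text
clock: 25.6
tool_pos: [582.3, -5.9, 114.1]
tool_rot: [[0.622, -0.743, 0.248], [-0.16, 0.19, 0.969], [-0.767, -0.642, -0.001]]
ft_force: [-15.4, 3.0, 17.4]
grip_width: 38.4
```

```bash
python3 - <<'E'
from h import *
rep()
T=wristT();b=optics.read_camera("wrist");a=optics.read_camera("scene");save("fin.png",np.vstack([cv2.resize(a[150:260,180:320],(420,330)),cv2.resize(b[60:240,150:360],(420,360))]))
np.savez("w10",a=b,T=T)
for _ in range(3): optics.read_camera("wrist")
rep()
E
```

```text
25.6 h -0.11023658916495355 lat 1.4126108606927268 -0.07663922660967427 axis err 0.004083032753778881 0.00887098300971749 F axial 22.316901805597922 lat -7.216829674860414 -0.3359805686940232 desc [0.962 0.274 0.015] Xn [ 0.273 -0.961  0.032]
25.85 h -0.1210793728385115 lat 1.4076391077572747 -0.06908585796346099 axis err 0.00413619562476432 0.008851239507268531 F axial 23.522010574126444 lat -7.797663224267501 -0.8569656833052399 desc [0.962 0.274 0.015] Xn [ 0.273 -0.961  0.032]
```

View pics/fin.png

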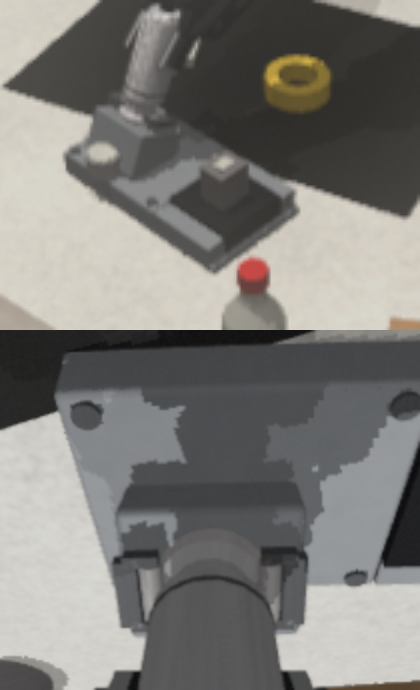

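The last picture shows the canister tilted on the nipple block between the rollers and the relay flush in its socket. The push holds steady, so I'm handing the job in.

```bash
python3 -c "
from h import *
r.finish_job();s=r.state();print(s['clock'],s['ft_force'],s['grip_width'])"
```

```text
the job is handed in; nothing more can be done
the job is handed in; nothing more can be done
```

I handed the job in at about 26 s, with the relay in its socket and the gripper still pressing the canister down on the nipple.

- **Relay:** I plugged it in, felt it bottom at about 9 N, and let go. A wrist picture afterwards put its top within about 1.5 px of the fully seated position.
- **Tilting the canister:** the interface can't command a tilt, so I reached past the arm's limit to lean the tool. I grasped the canister with the tool leaning 0.27 rad, then leaned further until the canister was near 0.42 rad. The reach carried it briefly past the table's far edge.
- **Canister:** I lowered it over the nipple and pressed it past the rollers. The last check put its origin within about 0.1 mm of the face and its axis within about 0.01 rad of the nipple's. It assumes the canister hasn't shifted in the jaws. I inferred the snap past the rollers from the height and force and did not see it directly.
- **Forces:** the final push was steady at about 23 N along the axis, slightly above the suggested 13–20 N. There was also about 8 N sideways and a 1.4 mm sideways offset that I could not remove. While seating, the wrist force peaked near 80 N for a moment, under the 120 N limit.
- **Other things on the table:** I didn't touch any of them, going by the planned paths, but I didn't check each one again at the end.

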